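# Dip the studio compressor's oil and hold the dipstick level to read

### The job

Check the oil of the little compressor that feeds the airbrushes: take the wiped dipstick off the brush rest, slide it gently down the leaning dip tube until its collar stops on the rim, and draw it right out again. Finish while still holding it: keep it still and level for reading, with its tip over the drip tray and about 10 cm or more above it, touching nothing but the gripper. Leave the rest of the bench undisturbed.

Things in the scene. Friction and masses are not known exactly. Their poses are not given: they have to be found in the camera images.
- compressor: Grey bench compressor, fixed. Origin on the table under the pot, on its upright axis; x points level to the dip tube's side, z up. Pot 160 mm across, 166 mm high; with intake filter (at x -45 mm) 196 mm. Air receiver lies on the -y side (to 190 mm from the pot's axis), regulator on it 186 mm high.
- dip_tube: Steel oil dip tube of the compressor. Origin: centre of its open rim, 170 mm from the pot's axis, 145 mm above the table. z axis: along the tube, outward and up, 45 degrees above level; the rod goes in along -z. Rim 25 mm across outside; funnel 17 mm wide, narrowing within 9 mm to a bore 11 mm wide, free for 115 mm from the rim. The machine stays 50 mm clear of the rim.
- dipstick_grip (a point): Middle of the dipstick's black grip, on its axis. Straight: grip 90 mm long, 20 wide, 18 high (rounded bar); steel neck; stop collar 24 mm across, 8 thick; round gauge rod 6 mm thick, 105 long; hanging loop to 75 mm behind this point. x: to the tip; y: across the grip; z: up as it lies. Lies level, axis 56 mm above the table. About 150 g, balances about 30 mm ahead of here.
- dipstick_collar (a point): Centre of the collar's front face, the face that stops on the tube's rim: 68 mm ahead (x) of dipstick_grip, on the axis. Axes as dipstick_grip.
- dipstick_tip (a point): Tip of the gauge rod, 173 mm ahead of dipstick_grip and 105 mm ahead of the collar's front face. Axes as dipstick_grip.
- brush_rest: Fixed wooden brush rest holding the dipstick, free to be lifted straight up. Base board 180 mm (x) x 70 mm, 12 mm thick; two notched cheeks 10 mm thick, 63 mm high, at x -79 mm (under the grip, 33 mm behind its middle) and +79 mm (under the rod). Origin: centre of its underside, on the table; x: towards the dipstick's tip.
- drip_tray: Shallow steel drip tray, 220 mm (its x) by 150 mm (its y), 22 mm high, fixed. Origin: centre of its underside, on the table; z up.
- paper_cup_mid (a point): White paper cup, 80 mm across, 95 mm high. This point: its middle. A bystander.
- blower_mid (a point): Black rubber squeeze blower standing on its flat end, 62 mm across, 100 mm high with its nozzle up. This point: its middle. A bystander.
- ink_a_mid (a point): Small amber ink bottle, 34 mm across, 75 mm high. This point: its middle. A bystander.
- ink_b_mid (a point): Small clear ink bottle, 34 mm across, 75 mm high. This point: its middle. A bystander.
- jar_mid (a point): Glass jar with metal cap, 64 mm across, 70 mm high. This point: its middle. A bystander.
- brush_mid (a point): Black paint brush lying flat, 185 mm long, 9 mm thick. This point: its middle. A bystander.
Mind the look-alikes: they are no part of the job. Leave any turquoise look-alike of the part that bears dipstick_grip alone.

How it is judged (in metres and radians):
On the way, in this order (a step that is already met when the one before it is completed fails the run):
1. the dipstick is in the dip tube with its collar stopped on the rim (z of dipstick_collar in the frame of dip_tube below 0.004 m and distance between dipstick_collar and dip_tube below 0.008 m and angle between the x axis of dipstick_grip and the z axis of dip_tube, either way round below 0.12 rad), for 0.2 s.
2. the dipstick is drawn right out of the tube (z of dipstick_tip in the frame of dip_tube above 0.01 m), for 0.1 s.
At the end, for the whole second after the job is handed in: The gripper still holds the dipstick (grip force above 1 N), still, its rod within about 8.5 degrees of level, its tip above the drip tray (inside its rim) and at least 85 mm above the tray's underside, touching neither the compressor, the brush rest, the tray nor the table (contact force between the fingers and dipstick above 1 N and angle between dipstick_tip's own x axis and vertical between 1.42 and 1.72 rad and x of dipstick_tip in the frame of drip_tray between -0.115 and 0.115 m and y of dipstick_tip in the frame of drip_tray between -0.08 and 0.08 m and z of dipstick_tip in the frame of drip_tray above 0.085 m and distance between dipstick_tip and dip_tube above 0.03 m and linear speed of dipstick below 0.03 m/s and angular speed of dipstick below 0.15 rad/s and contact force between dipstick and compressor below 0.05 N and contact force between dipstick and brush_rest below 0.05 N and contact force between dipstick and drip_tray below 0.05 N and contact force between dipstick and table below 0.05 N); the arm keeps its last pose, push and grip.
It fails at once if the dipstick is rammed against the compressor (more than 50 N) (contact force between dipstick and compressor above 50 N).
It fails at once if a bystander is shifted more than 30 mm or knocked over (distance of any of paper_cup_mid, blower_mid, ink_a_mid, ink_b_mid, jar_mid, brush_mid from where it was at the start of the episode above 0.03 m or angle between any of paper_cup_mid, blower_mid, ink_a_mid, ink_b_mid, jar_mid's own z axis and vertical above 0.6 rad).
It also fails if it takes over 48 s, if anything falls off the work surface, if the arm or the gripper's body presses on something with over 40 N, if the wrist force passes 120 N, or if a joint passes its speed limit or range.

### The arm

A 6-joint arm with a two-finger parallel gripper is mounted at the origin on the work surface. World frame = base frame: x ahead of the robot, y to its left, z up, the work surface at z = 0. Lengths are in m, angles in degrees, forces in N, time in s.
With the tool pointing down it reaches from about 0.25 to 0.725 m from the base axis. Payload 4 kg.
Tool frame: the origin (TCP) lies at the very end of the fingers, on their centre line; the grasp point (between the pads) lies 19 mm behind it (bot.tcp_to_grasp is the distance from the TCP to the grasp point, in m); z points along the fingers, x is the direction in which the jaws open and shut, and the axes are right-handed (so a half turn about z gives the same grasp; the last joint's range is limited). The gripper opens to 85 mm and grips with 20 to 120 N. Pads are 22 mm wide; open, the fingers measure 114 mm over their backs; the gripper's body (76 mm by 85 mm) begins 54 mm behind the grasp point. The pads swing forward as they close: fully open they stand 13 mm farther back than shut.
Start: joints at [-66.578, 13.785, 0.286, 76.501, 0, 90], TCP at [0.199, -0.459, 0.231] pointing down, gripper open.
Joint ranges: [-155.79, 155.79], [-60.16, 107.12], [-62.33, 73.08], [-114, 123.19], [-81.49, 82.49], [-180, 180]. Speed limits (degrees/s): [159.86, 159.86, 180, 180, 180, 180].

### API

Orientations are given as a 3x3 rotation matrix whose columns are the frame's x, y, z axes.
In Python, from cell import bot, cams, close_job gives the robot as it stands.
- The arm moves only by the shell command python3 -m pendant 'ROWS' [FORCE]. ROWS is JSON, a list that holds one entry, the list of rows, each a list of 5 numbers: the shift along the world's x, y, z in units of 0.5 m (1.0 is 0.5 m), then the turn about the world's z in units of pi/2 rad (1.0 is pi/2 rad), then the opening, from 0 (shut) to 1 (fully open). A call has exactly 8 rows; each row is the pose to reach, as a shift and turn from the pose commanded when the call began; what a row does not reach only later rows make up. A row lasts 1/8 s, in which the tool goes at most 62.5 mm and 10.7 degrees, less where a joint would pass 70% of its speed; a pose out of reach is approached as far as the arm can. A call with a number of a shift or a turn outside -1 to 1 is refused whole. A call with a gripper value outside its range is refused whole. The fingers move at their own pace and stop on an object; FORCE is the grip in N (left out, the last holds). Time passes only in rows, so rows that repeat a pose let the fingers close, or fill a call up. It gives the time, the measured TCP pose, the force and the opening at its end, in the units of the state.
- bot.get_obs(): the state, without advancing time (a new reading comes with each control period).
- cams.get_image(name): name is "scene" or "side" or "wrist"; returns a dict with "pixels" (384x512x3 uint8, red, green, blue), "fx", "fy", "cx", "cy" (pixels), "k1" (the pictures are not rectified: a ray, as slopes to the right and down, at radius r is drawn at 1 + k1 r^2 times it, then the intrinsics apply), "pose" (4x4, takes a point from camera to world coordinates); the wrist camera has in their place "T_tool_cam" (4x4, takes a point from camera to tool coordinates, whose origin is the TCP and whose axes are the tool frame's). Camera axes: x right, y up, looking along -z (the intrinsics and any distortion apply to the point x, -y, -z); pixel columns grow to the right and rows downward; lengths in m; the calibration is good to about 2 mm. A picture is of the moment at which its call begins: read the wrist's pose just before it. There is no depth.
- close_job(): hands the job in, once; it reports no verdict.
Trained networks look in a picture, given as the dict that the camera call returned (one of the last four; its "shot" number tells which), for a name from the list of things; names that differ only in an ending like _2 or _b are one class to them, and where a whole thing is asked for, a point or a joint stands for the part that bears it (a point fixed in the world has none). Each returns a list of dicts, best first, with "conf" (0 to 1); they miss things now and then, are a little off and sometimes report something else, mostly with a low value. They report only what shows in the picture. A call takes as long as a camera call. They do not tell look-alikes from the thing itself.
- cams.cut_out(picture, label): "mask" (384x512 bool, what is visible of it).
- cams.spot_point(picture, label): "xyz" ([x, y, z] in m, in world coordinates, good to about 4 mm: a listed point, or the origin of a listed thing).
The state is a dict: "t": time; "q": joint angles; "joint_vel": joint speeds; "joint_efforts": joint torques, N m; "position": TCP position; "orientation": TCP orientation; "ft_force": force on the tool from outside, world axes, zero at the start; "moment": the same for the moment, N m; "gripper_width": finger opening in m.
Only numpy, scipy, OpenCV 4.12 (cv2) and the standard library are available. Lean on these libraries where they do the work, as an engineer would, in place of code of your own. Each camera call takes 0.05 s, during which the arm holds its last target. There are 200 camera calls.

## Working session

There is one attempt and no reset: what is moved stays moved. The work goes in short steps, Python scripts to look and compute and a shell command to move; the robot and the scene stay as the last step left them, time stands still between calls to the robot, and variables do not carry over. Pictures are saved under pics/ and viewed, on a budget of 10 in all, crops included, one or two more only if the job needs it, and the job is handed in when it is done.

```bash
ls; mkdir -p pics; cat > h.py <<'E'
import numpy as np, cv2
from cell import bot, cams
names="compressor dip_tube dipstick_grip dipstick_collar dipstick_tip brush_rest drip_tray paper_cup_mid blower_mid ink_a_mid ink_b_mid jar_mid brush_mid".split()
def proj(im,P,T=None):
    T=np.array(im["pose"]) if T is None else T
    p=np.linalg.inv(T)@np.r_[P,1]; s=np.array([p[0],-p[1]])/-p[2]
    s=s*(1+im["k1"]*(s@s)); return np.array([im["fx"]*s[0]+im["cx"],im["fy"]*s[1]+im["cy"]])
def ray(im,uv,T=None):
    T=np.array(im["pose"]) if T is None else T
    d=np.array([(uv[0]-im["cx"])/im["fx"],(uv[1]-im["cy"])/im["fy"]]); s=d.copy()
    for _ in range(20): s=d/(1+im["k1"]*(s@s))
    v=T[:3,:3]@np.array([s[0],-s[1],-1]); return T[:3,3],v/np.linalg.norm(v)
def wristT(im,o):
    W=np.eye(4);W[:3,:3]=o["orientation"];W[:3,3]=o["position"];return W@np.array(im["T_tool_cam"])
def save(px,n): cv2.imwrite("pics/"+n,cv2.cvtColor(px,cv2.COLOR_RGB2BGR))
E
cat > a.py <<'E'
from h import *
np.set_printoptions(precision=3,suppress=True)
ims=[]
for c in("scene","side"):
    im=cams.get_image(c); ims.append(im["pixels"])
    print(c,np.array(im["pose"])[:3].round(3).tolist(),im["fx"])
    for n in names:
        for d in cams.spot_point(im,n)[:3]:
            print(n,np.round(d["xyz"],3),round(d["conf"],2),proj(im,d["xyz"]).round())
save(cv2.resize(np.vstack(ims),(450,600)) if 0 else ims[0],"s1.png"); save(ims[1],"s2.png")
o=bot.get_obs();print(o["t"],np.array(o["orientation"]),o["ft_force"],bot.tcp_to_grasp)
E
python3 a.py
```

```text
pics
scene [[0.55, -0.516, 0.657, 1.296], [0.835, 0.346, -0.428, -0.532], [-0.006, 0.784, 0.621, 0.911]] 450.1671376698697
compressor [ 0.401 -0.239 -0.   ] 0.8 [173. 242.]
dip_tube [ 0.526 -0.128  0.144] 0.53 [225. 214.]
dipstick_grip [0.527 0.337 0.055] 0.6 [355. 181.]
dipstick_grip [0.183 0.402 0.011] 0.45 [303. 138.]
dipstick_grip [ 0.398 -0.241  0.002] 0.29 [172. 241.]
dipstick_collar [0.457 0.33  0.055] 0.58 [339. 171.]
dipstick_collar [0.242 0.38  0.012] 0.46 [309. 147.]
dipstick_collar [0.691 0.237 0.034] 0.3 [368. 227.]
dipstick_tip [0.35  0.328 0.055] 0.82 [317. 155.]
dipstick_tip [0.343 0.344 0.018] 0.63 [319. 162.]
brush_rest [0.474 0.326 0.004] 0.84 [340. 186.]
drip_tray [ 0.541  0.097 -0.001] 0.8 [296. 225.]
drip_tray [0.703 0.388 0.006] 0.37 [405. 217.]
paper_cup_mid [ 0.729 -0.082  0.044] 0.78 [286. 283.]
blower_mid [0.692 0.239 0.034] 0.55 [368. 227.]
ink_a_mid [ 0.523 -0.124  0.146] 0.75 [226. 212.]
ink_a_mid [ 0.655 -0.36   0.036] 0.51 [171. 315.]
ink_b_mid [ 0.739 -0.223  0.039] 0.79 [239. 313.]
jar_mid [0.393 0.185 0.034] 0.88 [291. 181.]
jar_mid [0.522 0.333 0.0
[... 380 characters left out ...]
. 336.]
dipstick_collar [0.243 0.381 0.012] 0.58 [328. 326.]
dipstick_tip [0.345 0.343 0.014] 0.9 [289. 308.]
dipstick_tip [0.348 0.33  0.054] 0.77 [289. 295.]
drip_tray [0.541 0.094 0.002] 0.84 [232. 236.]
drip_tray [0.704 0.393 0.005] 0.7 [150. 311.]
paper_cup_mid [ 0.729 -0.08   0.046] 0.98 [185. 184.]
blower_mid [0.694 0.239 0.034] 0.83 [168. 260.]
blower_mid [ 0.521 -0.127  0.143] 0.6 [248. 157.]
ink_a_mid [ 0.655 -0.36   0.038] 0.56 [223. 141.]
jar_mid [0.39  0.188 0.036] 0.55 [278. 257.]
brush_mid [0.704 0.388 0.003] 0.45 [151. 310.]
brush_mid [0.694 0.243 0.036] 0.31 [168. 260.]
1.4 [[ 0.397 -0.918 -0.   ]
 [-0.918 -0.397  0.   ]
 [-0.    -0.    -1.   ]] [-0.221  0.541  0.171] 0.0187
```

View pics/s1.png

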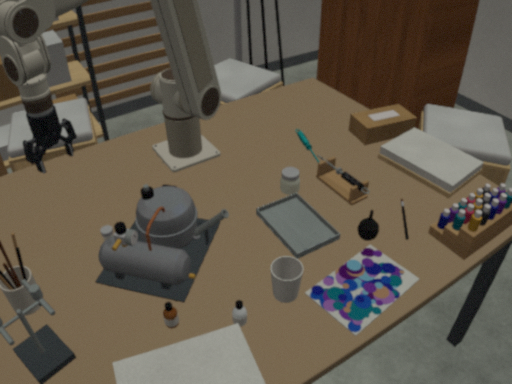

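View pics/s2.png

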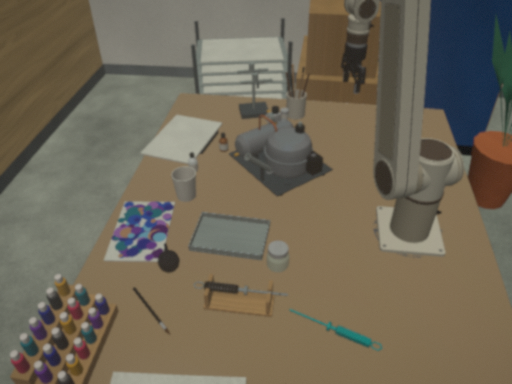

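The black-gripped stick lies on the wooden rest: scene (352,181), side (222,288). The turquoise look-alike lies on the table: scene (305,140), side (350,335). I choose the black one. The tube rim is at scene (225,214). I'll move over to the rest and confirm close up.

```bash
python3 -m pendant '[[[0.04,0.1,0.1,0.12,1],[0.08,0.2,0.18,0.24,1],[0.12,0.3,0.18,0.36,1],[0.16,0.4,0.18,0.46,1],[0.2,0.5,0.18,0.58,1],[0.24,0.6,0.18,0.7,1],[0.28,0.7,0.18,0.8,1],[0.32,0.8,0.18,0.9,1]]]' 20; python3 -c "
from h import *;o=bot.get_obs();print(o['q'],o['position'])"
```

```text
t: 2.4
position: [0.3591, -0.0571, 0.3216]
orientation: [[0.967, 0.254, 0.001], [0.254, -0.967, -0.0], [0.001, 0.001, -1.0]]
ft_force: [0.9, -0.4, -0.4]
gripper_width: 0.0852
[-9.03284695e+00 -3.28663690e+00 -5.43503951e+00  8.77795309e+01
 -7.69426815e-03  6.62527445e+01] [ 0.35913648 -0.05713397  0.32161056]
```

```bash
python3 -m pendant '[[[0.04,0.1,0,0.12,1],[0.08,0.2,0,0.24,1],[0.12,0.3,0,0.36,1],[0.16,0.4,0,0.46,1],[0.2,0.5,0,0.58,1],[0.24,0.6,0,0.7,1],[0.28,0.7,-0.04,0.8,1],[0.31,0.778,-0.12,0.857,1]]]'; cat > w.py <<'E'
from h import *
import sys
np.set_printoptions(precision=4,suppress=True)
o=bot.get_obs();im=cams.get_image("wrist");T=wristT(im,o)
print(o["q"],o["position"])
for n in sys.argv[2:]:
    for d in cams.spot_point(im,n)[:2]:
        print(n,np.array(d["xyz"]),round(d["conf"],2),proj(im,d["xyz"],T).round(1))
save(im["pixels"],sys.argv[1])
E
python3 w.py w1.png dipstick_grip dipstick_collar dipstick_tip brush_rest
```

```text
t: 3.4
position: [0.5153, 0.3331, 0.2621]
orientation: [[-0.031, 0.999, 0.004], [1.0, 0.031, 0.003], [0.003, 0.004, -1.0]]
ft_force: [0.5, -0.2, -0.2]
gripper_width: 0.0853
[32.8769 26.5389 23.1713 86.3493 -0.0009 31.0744] [0.5153 0.3331 0.2621]
dipstick_grip [0.5244 0.331  0.0539] 0.73 [252.6 173.1]
dipstick_collar [0.4556 0.3306 0.0548] 0.6 [254.  118.6]
dipstick_collar [0.3937 0.183  0.0391] 0.35 [136.3  64.1]
dipstick_tip [0.3501 0.328  0.0612] 0.8 [254.6  22.6]
dipstick_tip [0.3449 0.3422 0.0172] 0.45 [265.8  29. ]
brush_rest [ 0.4784  0.3294 -0.0001] 0.86 [252.6 133.7]
```

View pics/w1.png

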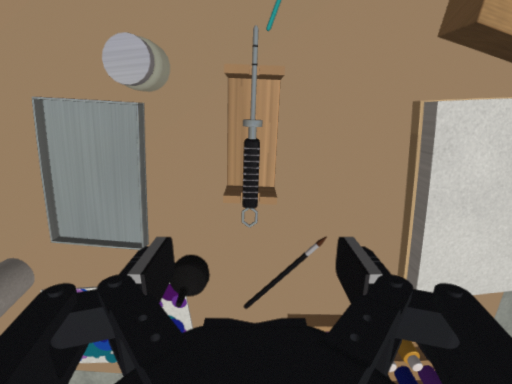

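The view shows the black grip at (251,173), the collar at (253,124) and the tip at (256,28), all on the wooden rest. The turquoise one is only visible at (273,12). The choice is confirmed, so I'll refine the axis from these pixels.

```bash
python3 - <<'E'
from h import *
o=bot.get_obs();im=cams.get_image("wrist");T=wristT(im,o)
for uv in [(250.5,205),(251.5,140),(253,124),(256,28)]:
    c,d=ray(im,uv,T);print(uv,(c+d*(0.056-c[2])/d[2]).round(4))
m=cams.cut_out(im,"dipstick_grip")
for k in m[:2]:
    ys,xs=np.nonzero(k["mask"]);print(k["conf"],xs.min(),xs.max(),ys.min(),ys.max())
    P=[]
    for y in range(ys.min(),ys.max(),8):
        x=xs[ys==y]; 
        if len(x):
            c,d=ray(im,(x.mean(),y),T);P.append((c+d*(0.056-c[2])/d[2])[:2])
    P=np.array(P);f=np.polyfit(P[:,0],P[:,1],1);print(f,np.degrees(np.arctan(f[0])),np.polyval(f,.514),P[[0,-1]])
E
```

```text
(250.5, 205) [0.5643 0.3254 0.056 ]
(251.5, 140) [0.4788 0.3246 0.056 ]
(253, 124) [0.4592 0.326  0.056 ]
(256, 28) [0.3515 0.3267 0.056 ]
0.82 246 264 30 228
[0.00492445 0.32666916] 0.2821478803048882 0.32920032789252063 [[0.35355572 0.32901606]
 [0.57685372 0.33573005]]
0.58 0 36 261 321
[-0.51264069  0.32327538] -27.141523260135095 0.059778063555656624 [[ 0.66339181 -0.02360826]
 [ 0.77050798 -0.07641805]]
```

```bash
python3 -m pendant '[[[0,-0.007,-0.1,-0.01,1],[0,-0.007,-0.2,-0.01,1],[0,-0.007,-0.3,-0.01,1],[0,-0.007,-0.4,-0.01,1],[0,-0.007,-0.45,-0.01,1],[0,-0.007,-0.45,-0.01,1],[0,-0.007,-0.45,-0.01,0],[0,-0.007,-0.45,-0.01,0]]]' 25; python3 -m pendant '[[[0,0,0,0,0],[0,0,0,0,0],[0,0,0,0,0],[0,0,0,0,0],[0,0,0.04,0,0],[0,0,0.1,0,0],[0,0,0.2,0,0],[0,0,0.3,0,0]]]' 25
```

```text
t: 4.75
position: [0.5154, 0.3275, 0.039]
orientation: [[-0.011, 1.0, 0.004], [1.0, 0.011, 0.003], [0.002, 0.004, -1.0]]
ft_force: [-0.7, -0.0, 0.3]
gripper_width: 0.0515
t: 5.75
position: [0.513, 0.3263, 0.1864]
orientation: [[-0.012, 1.0, -0.002], [1.0, 0.012, -0.001], [-0.001, -0.002, -1.0]]
ft_force: [1.1, 0.3, -1.7]
gripper_width: 0.0198
```

```bash
python3 -m pendant '[[[0.04,-0.09,0.1,0.06,0],[0.08,-0.18,0.15,0.12,0],[0.12,-0.27,0.15,0.18,0],[0.16,-0.36,0.15,0.24,0],[0.2,-0.45,0.15,0.3,0],[0.24,-0.54,0.15,0.36,0],[0.28,-0.62,0.15,0.42,0],[0.294,-0.652,0.15,0.47,0]]]' 25; python3 w.py w2.png dipstick_grip dipstick_collar dipstick_tip dip_tube compressor drip_tray; python3 - <<'E'
from h import *
for c in("scene","side"):
    im=cams.get_image(c)
    for n in ("dip_tube","dipstick_tip","dipstick_grip"):
        for d in cams.spot_point(im,n)[:2]: print(c,n,np.round(d["xyz"],4),round(d["conf"],2))
save(im["pixels"],"s3.png")
E
```

```text
t: 6.75
position: [0.6611, -0.0022, 0.2596]
orientation: [[-0.681, 0.732, -0.002], [0.732, 0.681, -0.0], [0.001, -0.002, -1.0]]
ft_force: [-0.3, 0.9, -1.3]
gripper_width: 0.0198
[ -0.1795  33.2878  33.7971  90.6383  -0.0257 -43.1072] [ 0.6611 -0.0022  0.2596]
dipstick_collar [ 0.6195 -0.0407  0.2743] 0.57 [257.9 141.3]
compressor [ 0.6193 -0.0432  0.2772] 0.66 [254.2 137.9]
drip_tray [ 0.5446  0.093  -0.0001] 0.58 [357.1 147.3]
scene dip_tube [ 0.5231 -0.1276  0.1444] 0.63
scene dip_tube [0.3938 0.1839 0.0318] 0.28
scene dipstick_tip [ 0.5413 -0.109   0.2774] 0.67
scene dipstick_grip [0.6664 0.0123 0.2815] 0.75
side dip_tube [ 0.5202 -0.1263  0.1445] 0.6
side dip_tube [0.6967 0.2381 0.0353] 0.27
side dipstick_tip [0.3446 0.3411 0.014 ] 0.96
side dipstick_tip [ 0.5385 -0.1067  0.2776] 0.57
side dipstick_grip [0.1766 0.4019 0.0157] 0.97
side dipstick_grip [0.6674 0.0114 0.2807] 0.84
```

View pics/w2.png

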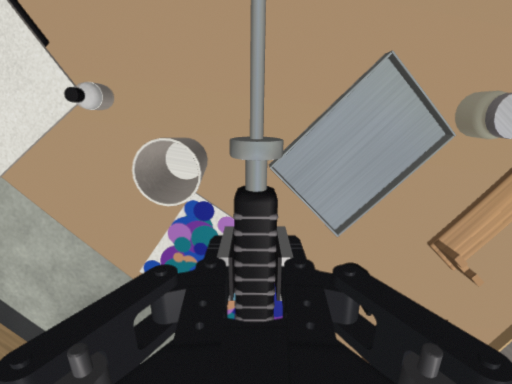

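```bash
python3 -m pendant '[[[0,0,-0.05,0,0],[-0.01,-0.005,-0.1,0,0],[-0.019,-0.011,-0.16,0,0],[-0.019,-0.011,-0.21,0,0],[-0.019,-0.011,-0.25,0,0],[-0.019,-0.011,-0.267,0,0],[-0.019,-0.011,-0.267,0,0],[-0.019,-0.011,-0.267,0,0]]]' 25; cat > c.py <<'E'
from h import *
import sys
# args: png ; draws side-by-side crops of scene and side about the tube
t=np.array([.5226,-.1275,.145]);out=[]
for c in("scene","side"):
    im=cams.get_image(c);u=proj(im,t).round().astype(int)
    for n in ("dip_tube","dipstick_tip","dipstick_collar","dipstick_grip"):
        for d in cams.spot_point(im,n)[:2]:
            if np.linalg.norm(np.array(d["xyz"])-t)<.3: print(c,n,np.round(d["xyz"],4),round(d["conf"],2),proj(im,d["xyz"]).round(1))
    w=int(sys.argv[2]) if len(sys.argv)>2 else 40
    x0,y0=u-w;out.append(cv2.resize(im["pixels"][y0:y0+2*w,x0:x0+2*w],(400,400),interpolation=cv2.INTER_CUBIC));print("origin",x0,y0,"scale",200/w)
save(np.hstack(out),sys.argv[1]);o=bot.get_obs();print(np.round(o["position"],4),o["ft_force"])
E
python3 c.py c1.png
```

```text
t: 8.5
position: [0.652, -0.0048, 0.129]
orientation: [[-0.681, 0.732, 0.002], [0.732, 0.681, -0.0], [-0.001, 0.002, -1.0]]
ft_force: [0.6, -0.7, -1.1]
gripper_width: 0.0197
scene dip_tube [ 0.5261 -0.1284  0.1462] 0.7 [225.6 213.4]
scene dip_tube [0.6603 0.0041 0.1469] 0.44 [298.6 223.3]
scene dipstick_tip [ 0.533  -0.1159  0.1475] 0.89 [231.1 212.7]
scene dipstick_collar [ 0.6102 -0.0426  0.1431] 0.82 [271.8 220.2]
scene dipstick_collar [ 0.6531 -0.36    0.0402] 0.73 [170.3 313.2]
scene dipstick_grip [0.6638 0.0042 0.1481] 0.91 [299.5 223.7]
scene dipstick_grip [ 0.6531 -0.3619  0.038 ] 0.63 [169.7 314.1]
origin 185 173 scale 5.0
side dip_tube [ 0.5221 -0.1287  0.1407] 0.46 [248.  157.1]
side dipstick_tip [ 0.5306 -0.1112  0.1494] 0.79 [244.5 157.8]
side dipstick_collar [ 0.6103 -0.044   0.1511] 0.62 [215.4 168.1]
side dipstick_grip [0.6568 0.003  0.1485] 0.83 [197.2 177. ]
origin 208 116 scale 5.0
[ 0.6513 -0.0048  0.1279] [ 1.39831447  0.11605671 -1.80084907]
```

View pics/c1.png

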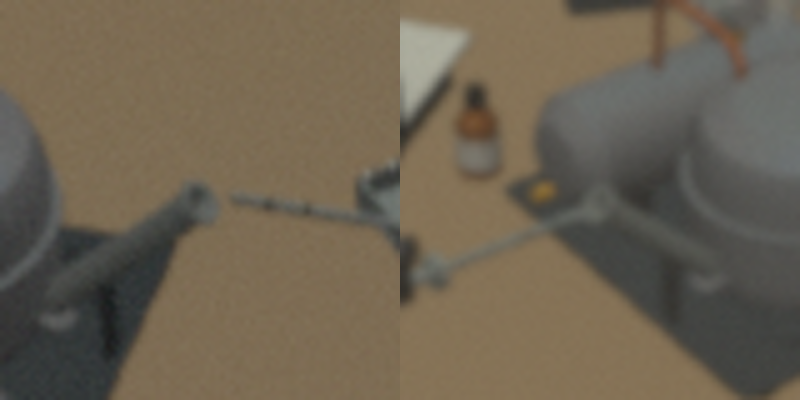

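```bash
cat > tri.py <<'E'
from h import *
I={c:cams.get_image(c) for c in("scene","side")}
def tri(a,b):
    A=np.zeros((3,3));B=np.zeros(3)
    for c,uv in(("scene",a),("side",b)):
        p,d=ray(I[c],uv);M=np.eye(3)-np.outer(d,d);A+=M;B+=M@p
    return np.linalg.solve(A,B)
E
python3 - <<'E'
from tri import *
r=tri((225.0,213.8),(247.6,156.8));t=tri((231.4,212.4),(244.3,158.1));print(r.round(4),t.round(4))
u=np.array([.732,.681,0]);n=np.array([-.681,.732,0]);d=t-r;print("out",d@u,"lat",d@n,"z",d[2])
tt=np.array([.5334,-.1144,.1466]);print("residual",[(c,proj(I[c],tt).round(1)) for c in I])
# rim normal check: tube axis seen
for c in I:
    for s in(0,-.05,-.1):
        print(c,s,proj(I[c],r+s*np.array([.518,.482,.707])).round(1))
m={c:cams.cut_out(I[c],"dip_tube")[:1] for c in I}
for c in m:
    for k in m[c]:
        ys,xs=np.nonzero(k["mask"]);print(c,k["conf"],xs.min(),xs.max(),ys.min(),ys.max())
E
```

```text
[ 0.523  -0.1282  0.1423] [ 0.5314 -0.114   0.1464]
out 0.015879803307500166 lat 0.004667286765022375 z 0.004150896943042409
residual [('scene', array([231.7, 212.9])), ('side', array([243.8, 157.9]))]
scene 0 [225.1 213.9]
scene -0.05 [213.  221.8]
scene -0.1 [201.5 229.4]
side 0 [247.7 156.7]
side -0.05 [256.8 161.8]
side -0.1 [265.5 166.7]
scene 0.67 194 227 209 237
side 0.49 246 271 154 173
```

```bash
python3 -m pendant '[[[0.005,-0.005,-0.004,0,0],[0.005,-0.005,-0.004,0,0],[0.0,-0.01,-0.004,0,0],[-0.004,-0.014,-0.004,0,0],[-0.008,-0.018,-0.004,0,0],[-0.012,-0.021,-0.004,0,0],[-0.0156,-0.0242,-0.004,0,0],[-0.0156,-0.0242,-0.004,0,0]]]' 25; python3 c.py c2.png 25
```

```text
t: 10.2
position: [0.6433, -0.0171, 0.1259]
orientation: [[-0.681, 0.732, -0.0], [0.732, 0.681, 0.0], [0.0, 0.0, -1.0]]
ft_force: [-1.2, 0.5, -1.2]
gripper_width: 0.0198
scene dip_tube [ 0.5236 -0.1267  0.1473] 0.72 [225.7 212.3]
scene dip_tube [ 0.7272 -0.0793  0.0419] 0.67 [285.9 282.3]
scene dipstick_tip [ 0.5247 -0.1277  0.1431] 0.59 [225.6 213.9]
scene dipstick_collar [ 0.6015 -0.0578  0.1454] 0.9 [264.9 219.8]
scene dipstick_grip [ 0.6529 -0.0082  0.1451] 0.79 [292.9 224. ]
origin 200 188 scale 8.0
side dip_tube [ 0.5228 -0.1277  0.1433] 0.58 [247.7 156.6]
side dipstick_tip [ 0.5175 -0.1259  0.1429] 0.51 [249.3 157.1]
side dipstick_collar [ 0.6003 -0.0574  0.1507] 0.58 [219.5 165.9]
side dipstick_grip [ 0.6491 -0.0062  0.1426] 0.7 [200.6 176.8]
origin 223 131 scale 8.0
[ 0.6435 -0.0169  0.1258] [-0.01543671  0.20921729 -1.57637272]
```

View pics/c2.png

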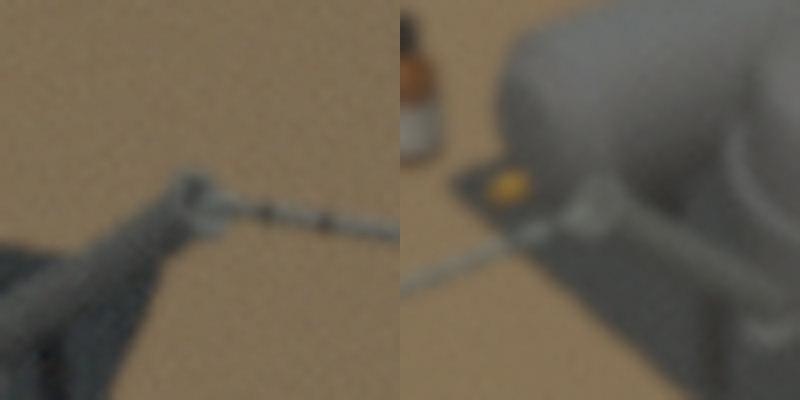

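The rod enters the rim at its centre in the scene crop, about (204,204), and the side crop agrees. I'll push in a little and watch the force.

```bash
python3 -m pendant '[[[-0.003,-0.003,0,0,0],[-0.005,-0.005,0,0,0],[-0.007,-0.007,0,0,0],[-0.01,-0.009,0,0,0],[-0.013,-0.012,0,0,0],[-0.013,-0.012,0,0,0],[-0.013,-0.012,0,0,0],[-0.013,-0.012,0,0,0]]]' 25
```

```text
t: 11.7
position: [0.6371, -0.0228, 0.1259]
orientation: [[-0.682, 0.732, 0.0], [0.732, 0.682, 0.0], [-0.0, 0.0, -1.0]]
ft_force: [1.4, 0.8, -1.2]
gripper_width: 0.0194
```

```bash
python3 -m pendant '[[[-0.006,-0.0055,0,0,0],[-0.009,-0.008,0.008,0,0],[-0.0095,-0.009,0.016,0,0],[-0.010,-0.0095,0.026,0,0],[-0.012,-0.011,0.04,0,0],[-0.013,-0.012,0.052,0,0],[-0.0155,-0.0145,0.066,0,0],[-0.0175,-0.0165,0.078,0,0]]]' 25;  python3 c.py c3.png 40
```

```text
t: 12.7
position: [0.6305, -0.0285, 0.1662]
orientation: [[-0.682, 0.731, 0.006], [0.731, 0.682, 0.005], [-0.0, 0.007, -1.0]]
ft_force: [4.6, 5.9, -1.5]
gripper_width: 0.0197
scene dip_tube [ 0.5242 -0.1262  0.1419] 0.85 [226. 214.]
scene dip_tube [ 0.5139 -0.1318  0.143 ] 0.66 [222.1 212.2]
scene dipstick_tip [ 0.6568 -0.36    0.0385] 0.38 [171.  314.7]
scene dipstick_collar [ 0.5936 -0.0679  0.1642] 0.91 [259.8 214. ]
scene dipstick_grip [ 0.6393 -0.0157  0.1852] 0.59 [287.8 210. ]
origin 185 173 scale 5.0
side dipstick_tip [ 0.5161 -0.1318  0.1413] 0.69 [250.  156.5]
side dipstick_collar [ 0.5909 -0.0645  0.1761] 0.64 [222.5 158.1]
side dipstick_collar [ 0.73   -0.0807  0.0473] 0.44 [184.6 183.8]
side dipstick_grip [ 0.6365 -0.0163  0.1842] 0.77 [204.2 164.2]
origin 208 116 scale 5.0
[ 0.6303 -0.0289  0.1658] [ 5.09864943  5.92551682 -0.02498848]
```

View pics/c3.png

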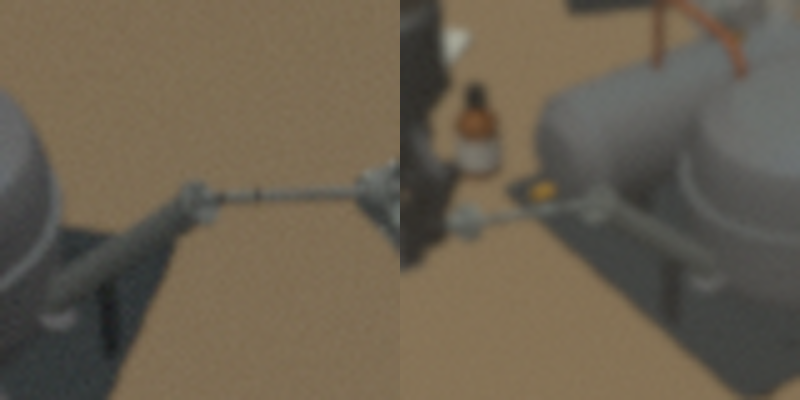

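```bash
python3 -m pendant '[[[-0.003,-0.0027,0.012,0,0],[-0.005,-0.0048,0.024,0,0],[-0.013,-0.0123,0.048,0,0],[-0.0227,-0.0211,0.071,0,0],[-0.0337,-0.0314,0.092,0,0],[-0.046,-0.043,0.111,0,0],[-0.0593,-0.0552,0.13,0,0],[-0.0593,-0.0552,0.13,0,0]]]' 25;  python3 c.py c4.png 40
```

```text
t: 14.2
position: [0.598, -0.0598, 0.2307]
orientation: [[-0.681, 0.733, 0.0], [0.733, 0.681, -0.001], [-0.001, -0.001, -1.0]]
ft_force: [0.9, 0.1, -0.7]
gripper_width: 0.0197
scene dip_tube [ 0.5257 -0.1268  0.1413] 0.65 [226.2 214.5]
scene dip_tube [0.5426 0.0949 0.0017] 0.54 [296.3 225.3]
scene dipstick_tip [ 0.5195 -0.1355  0.1387] 0.91 [222.1 215.2]
scene dipstick_collar [ 0.397  -0.2431 -0.0011] 0.75 [171.1 241.7]
scene dipstick_collar [ 0.5752 -0.0852  0.2075] 0.71 [249.7 199.2]
scene dipstick_grip [ 0.6093 -0.0479  0.2593] 0.84 [270.4 184.4]
origin 185 173 scale 5.0
side dip_tube [ 0.5235 -0.1284  0.1465] 0.68 [247.5 155.6]
side dipstick_tip [ 0.5173 -0.1346  0.1343] 0.47 [249.8 157.7]
side dipstick_collar [ 0.5718 -0.0803  0.2128] 0.76 [229.  145.8]
side dipstick_grip [ 0.6062 -0.0474  0.2552] 0.66 [214.7 139.2]
origin 208 116 scale 5.0
[ 0.5984 -0.0588  0.2294] [-0.53599931  0.44457612 -2.11937169]
```

View pics/c4.png

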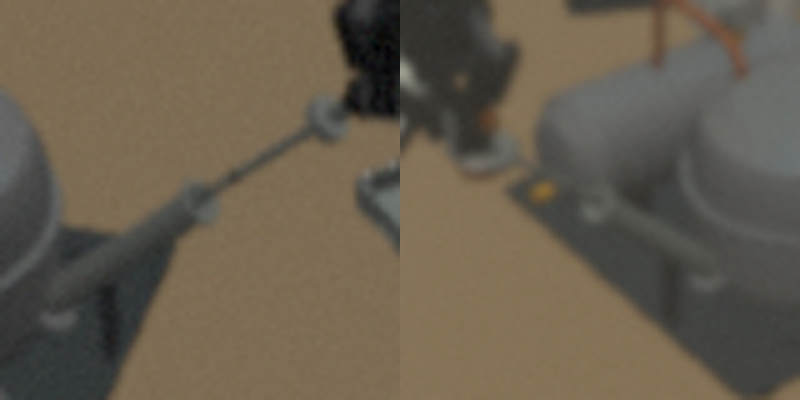

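The rod is now in line with the tube. I'll slide it down.

```bash
python3 -m pendant '[[[-0.009,-0.0084,-0.0124,0,0],[-0.018,-0.0168,-0.0248,0,0],[-0.027,-0.0252,-0.0372,0,0],[-0.036,-0.0336,-0.0496,0,0],[-0.045,-0.042,-0.062,0,0],[-0.054,-0.0504,-0.0744,0,0],[-0.063,-0.0588,-0.0868,0,0],[-0.0724,-0.0675,-0.099,0,0]]]' 25;  python3 c.py c5.png 40
```

```text
t: 15.7
position: [0.5621, -0.0928, 0.1799]
orientation: [[-0.681, 0.732, 0.0], [0.732, 0.681, -0.0], [-0.0, 0.0, -1.0]]
ft_force: [0.3, 0.6, -1.1]
gripper_width: 0.0196
scene dipstick_collar [ 0.5351 -0.1181  0.1576] 0.69 [230.6 210.5]
scene dipstick_grip [ 0.5759 -0.079   0.2059] 0.76 [252. 199.]
origin 185 173 scale 5.0
side dip_tube [ 0.5226 -0.1271  0.1438] 0.51 [247.8 156.5]
side dipstick_collar [ 0.5361 -0.1162  0.1649] 0.61 [242.9 152.8]
side dipstick_grip [ 0.5697 -0.0847  0.2058] 0.73 [230.  146.9]
origin 208 116 scale 5.0
[ 0.5626 -0.0924  0.1805] [ 0.38691178 -0.76375579 -2.00142856]
```

```bash
python3 -m pendant '[[[-0.0052,-0.0048,-0.007,0,0],[-0.0104,-0.0096,-0.0142,0,0],[-0.014,-0.013,-0.0195,0,0],[-0.0165,-0.0155,-0.023,0,0],[-0.019,-0.0175,-0.026,0,0],[-0.021,-0.0195,-0.0285,0,0],[-0.0228,-0.0212,-0.0311,0,0],[-0.0228,-0.0212,-0.0311,0,0]]]' 25;  python3 c.py c5.png 40
```

```text
t: 17.2
position: [0.5509, -0.1031, 0.1647]
orientation: [[-0.681, 0.732, 0.0], [0.732, 0.681, 0.0], [-0.0, 0.0, -1.0]]
ft_force: [0.1, 0.2, -1.4]
gripper_width: 0.0199
scene dip_tube [ 0.5215 -0.1265  0.1469] 0.76 [225.3 212. ]
scene dipstick_collar [ 0.5251 -0.1278  0.1411] 0.62 [225.7 214.6]
scene dipstick_grip [ 0.5644 -0.0895  0.1903] 0.58 [246.  202.9]
origin 185 173 scale 5.0
side dip_tube [ 0.5207 -0.1272  0.1432] 0.55 [248.3 156.7]
side dip_tube [ 0.559  -0.0915  0.1919] 0.47 [234.  149.6]
side dipstick_collar [ 0.5242 -0.1254  0.1501] 0.59 [247.1 155.2]
side dipstick_grip [ 0.5623 -0.0917  0.1934] 0.7 [233.  149.1]
origin 208 116 scale 5.0
[ 0.551  -0.1031  0.1648] [ 0.3032738  -0.28906554 -1.84632536]
```

View pics/c5.png

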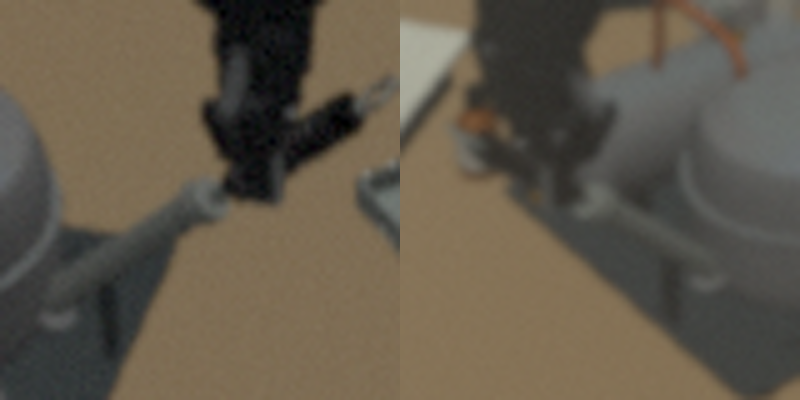

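There's no contact force yet, so the collar must be just short of the rim. I'll press on gently.

```bash
python3 -m pendant '[[[-0.001,-0.001,-0.0014,0,0],[-0.002,-0.002,-0.0028,0,0],[-0.003,-0.003,-0.0042,0,0],[-0.004,-0.004,-0.0056,0,0],[-0.0052,-0.0048,-0.007,0,0],[-0.0062,-0.0058,-0.0085,0,0],[-0.0062,-0.0058,-0.0085,0,0],[-0.0062,-0.0058,-0.0085,0,0]]]' 25; python3 -c "
from h import *
for i in range(4):
  cams.get_image('side');o=bot.get_obs();print(o['position'],o['ft_force'])"
```

```text
t: 18.7
position: [0.5508, -0.1035, 0.1646]
orientation: [[-0.683, 0.731, 0.009], [0.731, 0.683, 0.004], [-0.003, 0.009, -1.0]]
ft_force: [0.2, 8.2, 14.7]
gripper_width: 0.0192
[ 0.55079417 -0.10344957  0.16453732] [ 0.70084094  8.85069977 14.86616033]
[ 0.5508224  -0.10346656  0.16455028] [ 0.31078348  8.69959558 14.92671315]
[ 0.55079245 -0.10345337  0.16455914] [ 0.92846148  8.9054824  14.14371529]
[ 0.55079954 -0.10344431  0.16456557] [ 1.08764415  9.22468486 14.74393313]
```

```bash
python3 c.py c6.png 20; python3 w.py w3.png dip_tube dipstick_collar dipstick_grip
```

```text
scene dip_tube [ 0.5261 -0.1277  0.1443] 0.59 [225.9 213.9]
scene dipstick_collar [ 0.5271 -0.1283  0.1419] 0.62 [225.9 214.9]
scene dipstick_grip [ 0.561  -0.0923  0.1902] 0.54 [244.3 202.6]
origin 205 193 scale 10.0
side dip_tube [ 0.5175 -0.1268  0.1436] 0.51 [249.3 156.8]
side dipstick_collar [ 0.5275 -0.1258  0.1472] 0.72 [246.2 155.8]
origin 228 136 scale 10.0
[ 0.5508 -0.1035  0.1646] [ 0.4629631   8.93022959 14.34742301]
[-10.8228  22.2987   2.0949  69.3465   0.3409 -53.8805] [ 0.5508 -0.1035  0.1646]
dip_tube [ 0.5211 -0.1316  0.1404] 0.69 [256.4 160.5]
dipstick_collar [ 0.5258 -0.1307  0.1442] 0.56 [252.1 168.3]
dipstick_collar [0.5459 0.0929 0.0017] 0.54 [370.1 273.4]
dipstick_grip [ 0.5585 -0.0932  0.1928] 0.75 [261.7 289.2]
```

View pics/w3.png

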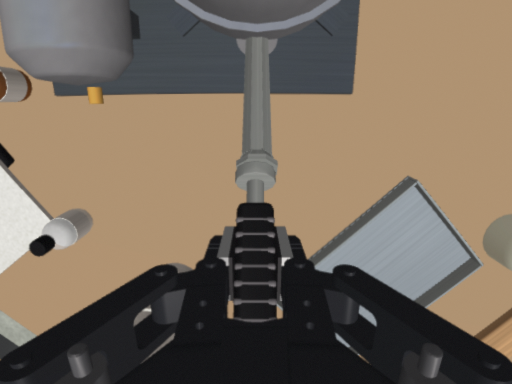

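The wrist view shows the collar flush on the rim at (257,168), with a steady contact of about 17 N along the tube. I'll draw it out along the axis.

```bash
python3 -m pendant '[[[0.014,0.013,0.019,0,0],[0.031,0.029,0.0425,0,0],[0.049,0.0455,0.067,0,0],[0.067,0.0625,0.0915,0,0],[0.085,0.079,0.116,0,0],[0.104,0.097,0.142,0,0],[0.122,0.114,0.167,0,0],[0.14,0.13,0.191,0,0]]]' 25; python3 c.py c7.png 40
```

```text
t: 20.6
position: [0.6179, -0.041, 0.2556]
orientation: [[-0.681, 0.732, -0.002], [0.732, 0.681, -0.001], [0.001, -0.002, -1.0]]
ft_force: [-0.7, 0.6, -1.6]
gripper_width: 0.0198
scene dip_tube [ 0.5232 -0.1261  0.1452] 0.9 [225.8 212.8]
scene dipstick_tip [ 0.5368 -0.1156  0.1581] 0.96 [231.8 210.4]
scene dipstick_collar [ 0.5953 -0.0663  0.2346] 0.64 [260.6 192.2]
scene dipstick_grip [ 0.6557 -0.3575  0.0372] 0.71 [171.9 314.2]
scene dipstick_grip [ 0.6298 -0.0298  0.2836] 0.61 [282.  177.9]
origin 185 173 scale 5.0
side dip_tube [ 0.5218 -0.1275  0.145 ] 0.77 [248.  156.2]
side dipstick_tip [ 0.5338 -0.1139  0.1631] 0.58 [243.5 153.7]
side dipstick_collar [ 0.5927 -0.064   0.2386] 0.74 [220.7 141.1]
side dipstick_grip [ 0.6252 -0.0293  0.2804] 0.61 [206.3 134.9]
origin 208 116 scale 5.0
[ 0.6174 -0.0414  0.2556] [ 0.68249349 -0.02705419 -1.57365222]
```

```bash
python3 -m pendant '[[[0.03,0.03,0.04,0,0],[0.03,0.12,0.05,-0.06,0],[0,0.24,0.05,-0.14,0],[-0.05,0.36,0.05,-0.22,0],[-0.11,0.48,0.05,-0.3,0],[-0.17,0.58,0.05,-0.38,0],[-0.23,0.68,0.04,-0.45,0],[-0.266,0.734,0.03,-0.47,0]]]' 25; python3 w.py w4.png brush_rest dipstick_tip dipstick_collar dipstick_grip; python3 - <<'E'
from h import *
for c in("scene","side"):
    im=cams.get_image(c)
    for n in ("dipstick_tip","dipstick_grip","dipstick_collar","brush_rest"):
        for d in cams.spot_point(im,n)[:2]: print(c,n,np.round(d["xyz"],4),round(d["conf"],2))
E
```

```text
t: 22.1
position: [0.4829, 0.3284, 0.271]
orientation: [[-0.013, 1.0, 0.0], [1.0, 0.013, 0.0], [0.0, 0.0, -1.0]]
ft_force: [0.3, -0.6, -1.9]
gripper_width: 0.0193
[34.2045 23.0113 19.0808 86.0548  0.0201 33.4669] [0.4829 0.3284 0.271 ]
brush_rest [0.479  0.3263 0.0006] 0.63 [253.4 156.4]
dipstick_tip [0.3456 0.3451 0.0148] 0.86 [268.6  59.2]
dipstick_tip [0.3704 0.3261 0.1828] 0.73 [254.   53.8]
dipstick_collar [0.4462 0.3304 0.2478] 0.74 [259.4 166.8]
scene dipstick_tip [0.3463 0.3412 0.0197] 0.59
scene dipstick_tip [0.3726 0.326  0.1794] 0.53
scene dipstick_grip [0.4991 0.3319 0.2961] 0.66
scene dipstick_grip [0.1823 0.4021 0.0116] 0.51
scene dipstick_collar [0.4523 0.3244 0.2479] 0.56
scene dipstick_collar [0.2452 0.3833 0.0127] 0.54
scene brush_rest [0.4731 0.3264 0.0061] 0.78
scene brush_rest [ 0.3964 -0.2432 -0.0004] 0.7
side dipstick_tip [0.3472 0.3417 0.0151] 0.9
side dipstick_tip [0.3709 0.3299 0.1804] 0.61
side dipstick_grip [0.4965 0.328  0.2948] 0.64
side dipstick_grip [0.1776 0.3986 0.0141] 0.56
side dipstick_collar [0.449  0.3264 0.2559] 0.77
side brush_rest [ 0.4724  0.3258 -0.0036] 0.6
```

View pics/w4.png

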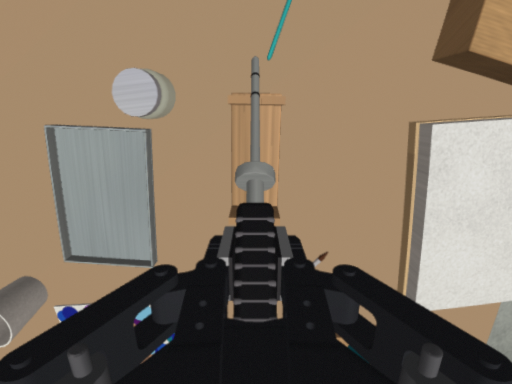

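```bash
python3 -m pendant '[[[0,-0.004,-0.08,0,0],[0,-0.004,-0.16,0,0],[0,-0.004,-0.23,0,0],[0,-0.004,-0.28,0,0],[0,-0.004,-0.3,0,0],[0,-0.004,-0.32,0,0],[0,-0.004,-0.34,0,0],[0,-0.004,-0.36,0,0]]]' 25; python3 -m pendant '[[[0,0,-0.014,0,0],[0,0,-0.028,0,0],[0,0,-0.042,0,0],[0,0,-0.056,0,0],[0,0,-0.07,0,0],[0,0,-0.084,0,0],[0,0,-0.096,0,0],[0,0,-0.106,0,0]]]' 25; python3 w.py w5.png dipstick_tip dipstick_collar; python3 - <<'E'
from h import *
for c in("scene","side"):
    im=cams.get_image(c)
    for n in ("dipstick_tip","dipstick_grip","dipstick_collar"):
        for d in cams.spot_point(im,n)[:2]: print(c,n,np.round(d["xyz"],4),round(d["conf"],2))
o=bot.get_obs();print(o["ft_force"])
E
```

```text
t: 23.85
position: [0.4859, 0.3256, 0.0915]
orientation: [[-0.011, 1.0, 0.003], [1.0, 0.011, 0.004], [0.004, 0.003, -1.0]]
ft_force: [2.9, 4.2, -2.2]
gripper_width: 0.0199
t: 24.85
position: [0.4872, 0.3255, 0.043]
orientation: [[-0.011, 1.0, 0.006], [1.0, 0.011, 0.004], [0.004, 0.006, -1.0]]
ft_force: [-8.3, -2.6, 46.5]
gripper_width: 0.0198
[33.7555 31.2253 -3.1917 55.1845 -0.0167 33.1237] [0.4872 0.3255 0.043 ]
dipstick_collar [0.436  0.3251 0.0587] 0.98 [256.  152.5]
scene dipstick_tip [0.3319 0.3259 0.0531] 0.74
scene dipstick_tip [0.344  0.344  0.0187] 0.6
scene dipstick_grip [0.5059 0.3284 0.06  ] 0.64
scene dipstick_grip [0.18   0.4025 0.0113] 0.57
scene dipstick_collar [0.2433 0.3815 0.0118] 0.64
scene dipstick_collar [0.4387 0.325  0.0572] 0.43
side dipstick_tip [0.3471 0.3442 0.0169] 0.84
side dipstick_tip [0.333  0.3292 0.0526] 0.65
side dipstick_grip [0.5046 0.3277 0.0611] 0.95
side dipstick_grip [0.1792 0.4013 0.0148] 0.55
side dipstick_collar [0.4362 0.3289 0.0624] 0.96
side dipstick_collar [0.2418 0.3806 0.0113] 0.72
[-3.90190338 -0.56549766 24.38489158]
```

```bash
python3 -m pendant '[[[0,0,0.006,0,0],[0,0,0.012,0,0],[0,0,0.02,0,0],[0,0,0.06,0,0],[0,0,0.12,0,0],[0,0,0.19,0,0],[0,0,0.26,0,0],[0,0,0.31,0,0]]]' 80; python3 - <<'E'
from h import *
for c in("scene","side"):
    im=cams.get_image(c)
    for n in ("dipstick_tip","dipstick_grip","dipstick_collar"):
        for d in cams.spot_point(im,n)[:2]: print(c,n,np.round(d["xyz"],4),round(d["conf"],2))
E
```

```text
t: 26.4
position: [0.4842, 0.3227, 0.1932]
orientation: [[-0.012, 1.0, -0.001], [1.0, 0.012, -0.003], [-0.003, -0.001, -1.0]]
ft_force: [-0.1, 1.2, -2.2]
gripper_width: 0.0188
scene dipstick_tip [0.3298 0.3241 0.2033] 0.74
scene dipstick_tip [0.3442 0.3449 0.0191] 0.69
scene dipstick_grip [0.5    0.3256 0.2104] 0.67
scene dipstick_grip [0.3312 0.3244 0.198 ] 0.6
scene dipstick_collar [0.4348 0.3228 0.2042] 0.8
scene dipstick_collar [0.2439 0.383  0.0131] 0.51
side dipstick_tip [0.3441 0.344  0.0147] 0.83
side dipstick_tip [0.3298 0.3261 0.1984] 0.62
side dipstick_grip [0.5008 0.3242 0.2077] 0.87
side dipstick_grip [0.1791 0.3995 0.0174] 0.58
side dipstick_collar [0.4332 0.3232 0.207 ] 0.87
side dipstick_collar [0.2432 0.3799 0.011 ] 0.69
```

```bash
python3 -m pendant '[[[0.015,-0.02,0,0.1,0],[0.03,-0.04,0,0.22,0],[0.045,-0.06,0,0.33,0],[0.06,-0.08,0,0.45,0],[0.075,-0.1,0,0.57,0],[0.09,-0.12,0,0.68,0],[0.105,-0.135,0,0.8,0],[0.118,-0.146,0,0.9,0]]]' 80; python3 -m pendant '[[[0,0,0,0.03,0],[0,0,0,0.05,0],[0,0,0,0.07,0],[0,0,0,0.07,0],[0,0,0,0.07,0],[0,0,0,0.07,0],[0,0,0,0.07,0],[0,0,0,0.07,0]]]' 80; python3 - <<'E'
from h import *
ims=[]
for c in("scene","side"):
    im=cams.get_image(c);ims.append(im["pixels"])
    for n in ("dipstick_tip","dipstick_grip","dipstick_collar","drip_tray"):
        for d in cams.spot_point(im,n)[:2]: print(c,n,np.round(d["xyz"],4),round(d["conf"],2))
save(cv2.resize(np.hstack(ims),(800,300)),"f.png")
o=bot.get_obs();print(o["t"],np.abs(o["joint_vel"]).max(),o["ft_force"],o["gripper_width"])
E
```

```text
t: 27.8
position: [0.5435, 0.2503, 0.1917]
orientation: [[-0.99, 0.14, -0.002], [0.14, 0.99, -0.001], [0.002, -0.002, -1.0]]
ft_force: [-0.1, -0.8, -1.2]
gripper_width: 0.0188
t: 28.8
position: [0.5439, 0.251, 0.193]
orientation: [[-0.999, 0.036, 0.0], [0.036, 0.999, -0.0], [-0.0, -0.0, -1.0]]
ft_force: [-0.5, 0.6, -1.7]
gripper_width: 0.0184
scene dipstick_tip [0.5408 0.0938 0.1989] 0.52
scene dipstick_tip [0.343  0.3431 0.0194] 0.42
scene dipstick_grip [0.5456 0.2737 0.2119] 0.73
scene dipstick_grip [0.1829 0.4034 0.0106] 0.51
scene dipstick_collar [0.5416 0.1995 0.2038] 0.55
scene dipstick_collar [0.2453 0.3803 0.014 ] 0.46
side dipstick_tip [0.3466 0.3437 0.0155] 0.88
side dipstick_grip [0.1788 0.4014 0.0111] 0.63
side dipstick_grip [0.5476 0.27   0.2113] 0.56
side dipstick_collar [0.241  0.3773 0.012 ] 0.92
side dipstick_collar [0.5437 0.203  0.2114] 0.53
side drip_tray [0.5432 0.096  0.0022] 0.78
29.3 0.1131642952677406 [-0.2094052   0.02157844 -2.06210249] 0.0184758290441811
```

View pics/f.png

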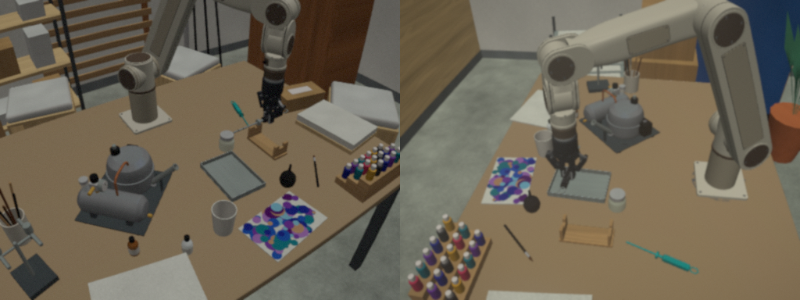

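```bash
python3 -c "
from cell import close_job
print(close_job())"
```

```text
the job is handed in; nothing more can be done
None
```

I checked the oil and handed the job in at about t = 29 s, with the gripper still holding the dipstick over the drip tray. No verdict is reported back.

**What I did:**
- **Pick-up:** I took the black-gripped dipstick off the brush rest and left the turquoise look-alike alone.
- **Insertion:** The moves can't tilt the tool, so I pushed the rod tip gently into the funnel and let the stick pivot in the jaws to 45°. I then slid it down until the collar stopped on the rim. The wrist picture showed the collar flush on the rim, with a steady push of about 17 N along the tube.
- **Withdrawal:** I drew it out until the tip read about 23 mm clear of the rim.
- **Levelling:** I pressed the rod down on the brush rest to bring the stick level again, then gripped it at 80 N.

**Last checks:**

| Check | Reading |
|---|---|
| Tip position | (0.541, 0.094, 0.199) m, from the scene camera only; the side camera missed the tip |
| Tray centre | (0.543, 0.096) m |
| Tip height | About 20 cm above the tray |
| Tilt | About 3–4° tip-down (limit about 8.5°) |
| Stillness and contact | Arm at rest; the only force read was the stick's own weight |
| Bystanders | Look untouched in the final pictures |

**What was less clean:**
- The wrist force reached about 46 N for a moment while levelling on the rest. That is under the 120 N wrist limit, and the gripper body did not appear to touch anything.
- The stick moved about 4–8 mm in the jaws.
- Tilt readings rose slightly, from about 2.5° to 4°, between levelling and the last look. That is within the vision error, but a slow droop can't be ruled out.

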